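# Push the pantry tins back into their corner

### The arm

A 6-joint arm with a two-finger parallel gripper is mounted at the origin on the work surface. World frame = base frame: x ahead of the robot, y to its left, z up, the work surface at z = 0. Lengths are in m, angles in rad, forces in N, time in s.
With the tool pointing down it reaches from about 0.35 to 0.85 m from the base axis. Payload 8.1 kg.
Tool frame: the origin (TCP) lies on the centre line of the jaws, within the pads' length; the fingertips stand robot.tips_ahead ahead of it and the grasp point (between the pads) lies 6 mm ahead of it (robot.tips_ahead is the distance from the TCP to the fingertips, in m); z points along the fingers, y is the line along which they close (so a half turn about z gives the same grasp; the last joint's range is limited). The gripper opens to 93 mm and grips with 3 to 60 N. Pads are 15 mm wide; open, the fingers measure 128 mm over their backs; the gripper's body (75 mm by 188 mm) begins 65 mm behind the grasp point.
Start: joints at [1.184, 0.13, 1.488, -0, 1.523, -0.085], TCP at [0.178, 0.573, 0.208] pointing down, gripper open.
Joint ranges: [-2.96, 2.96], [-0.89, 2.26], [0.02, 2.5], [-1.34, 4.48], [0, 2.73], [-2.66, 2.66]. Speed limits (rad/s): [2.39, 2.39, 2.79, 3.14, 3.14, 3.14].

### API

Orientations are given as a rotation vector (axis times angle).
In Python, from plant import robot gives the robot as it stands.
- The arm moves only by the tool apply_moves, never from a script. Its arguments are lists of equal length, an entry for each row: "delta_pos": the shift along the tool's x, y, z in cm, a list of three; "twist": the turn about the tool's z in rad. A call has 1 to 8 rows; each row shifts and turns the commanded pose from where the row before left it, along the tool's axes as they then stand; what a row does not reach is not made up. A row lasts 1/8 s, in which the tool goes at most 62.5 mm and 10.7 degrees, less where a joint would pass 70% of its speed; a pose out of reach is approached as far as the arm can. A call with a gripper value outside its range is refused whole. "gripper" is the finger opening in cm, from 0 to 9.3, set as the call begins (left out, the last holds). The fingers move at their own pace and stop on an object; "squeeze" is the grip in N (left out, the last holds). Time passes only in rows, so rows that do not move let the fingers close. It gives the time, the measured TCP pose, the force, the opening and the grip force at its end, in the units of the state.
- robot.read_state(): the state, without advancing time (a new reading comes with each control period).
- robot.read_camera(name): name is "scene" or "top" or "wrist"; returns a dict with "frame" (384x512x3 uint8, red, green, blue), "vertical_fov" (degrees; the focal length in pixels is half the picture's height over the tangent of half this angle, whatever the lens; pixels are square), "cx", "cy" (the principal point, pixels), "R" (3x3) and "t" (3): a world point X has camera coordinates R X + t. Camera axes: x right, y down, z forward; pixel columns grow to the right and rows downward; lengths in m; the calibration is good to about 2 mm. A picture is of the moment at which its call begins. There is no depth.
- robot.close_job(): hands the job in; it is judged then, once.
The state is a dict: "t": time; "q": joint angles; "dq": joint speeds; "joint_torque": joint torques, N m; "tool_pos": TCP position; "orientation": TCP orientation; "force": force on the tool from outside, world axes, zero at the start; "wrist_torque": the same for the moment, N m; "opening": finger opening in m; "gripper_force": force on a finger pad.
Only numpy, scipy, OpenCV 4.12 (cv2) and the standard library are available. Lean on these libraries where they do the work, as an engineer would, in place of code of your own. Each camera call takes 0.05 s, during which the arm holds its last target. There are 200 camera calls.

### The job

Two steel tins have been left standing forward of their place on the pantry counter. Push them along the counter with your fingers so that both stand with their backs flat against the white back batten, side by side with no gap between them, the end one tight against the short end batten at the left. Only push: do not lift or tip the tins, and leave the jam jar, mug, bowl and spoon where they are.

Things in the scene. Friction and masses are not known exactly. Their poses are not given: they have to be found in the camera images.
- stop: fixed L of two white timber battens on the counter, 30 mm high, 22 mm wide. Origin on the counter at the inner corner, z up, +x away from the robot. Front face of the back batten: plane x = 0, from the corner 518 mm along -y. Inner face of the end batten (left end): plane y = 0, from the corner 120 mm along -x. Tins go at x < 0, y < 0. Cans, bottle (to 170 mm high): from x = 70 mm on
- tall_tin: plain steel lidded tin, a flat-sided box 90 mm high, the taller one; 92 mm deep (its x) by 110 mm wide (its y), 0.4 to 0.75 kg, too deep to pinch; loose, slides under a few newtons. Origin at the centre of its underside, z up; +x (its back) faces the back batten within 0.22 rad. Which of the two tins stands nearer the end batten varies
- low_tin: plain steel lidded tin, a flat-sided box 60 mm high, the lower one; 92 mm deep (its x) by 110 mm wide (its y), 0.3 to 0.55 kg, too deep to pinch; loose, slides under a few newtons. Origin at the centre of its underside, z up; +x (its back) faces the back batten within 0.22 rad. Which of the two tins stands nearer the end batten varies
- jam_jar: low amber glass jar with brass lid, 52 mm diameter, 70 mm high, standing between the two tins on the robot's side of the row; origin at the centre of its underside. Bystander, to be left alone
- mug: white mug, 76 mm diameter plus a handle, 85 mm high, right of the tins; origin at the centre of its underside. Bystander, to be left alone
- bowl: blue bowl, 120 mm diameter, 50 mm high, left of the end batten; origin at the centre of its underside. Bystander, to be left alone
- spoon: wooden spoon, 200 mm long, lying flat left of the work, handle towards its own -x. Bystander, to be left alone

How it is judged:
By the outcome, as a careful person would: the job done as asked, in the order asked, and still so for the second after the job is handed in, with the robot touching nothing.
It also fails if it takes over 64 s, if anything falls off the work surface, if the arm or the gripper's body presses on something with over 40 N, if the wrist force passes 120 N, or if a joint passes its speed limit or range.

## Working session

There is one attempt and no reset: what is moved stays moved. The work goes in short steps, Python scripts to look and compute and a tool call to move; the robot and the scene stay as the last step left them, time stands still between calls to the robot, and variables do not carry over. Pictures are saved under pics/ and viewed, at most 10 in all, crops included, and the job is handed in when it is done.

Besides the shell and the picture viewer there is one more tool, called after "Call:" as name(argument=value, ...) on one line, values as JSON. apply_moves: Moves the arm, as the interface text tells. Its arguments: {"type":"object","properties":{"delta_pos":{"type":"array"},"twist":{"type":"array"},"gripper":{"type":"number"},"squeeze":{"type":"number"}},"required":["delta_pos","twist"]}

```bash
ls; mkdir -p pics; python3 - <<'E'
from plant import robot
import cv2
print(robot.tips_ahead, robot.read_state())
for n in("top","scene"):
    c=robot.read_camera(n); cv2.imwrite(f"pics/{n}0.png",cv2.resize(c["frame"][:,:,::-1],(800,600),interpolation=cv2.INTER_CUBIC))
    print(n,c["vertical_fov"],c["cx"],c["cy"],c["R"],c["t"])
E
```

```text
pics
0.025 {'t': 0.0, 'q': array([ 1.18361068e+00,  1.31156336e-01,  1.48929365e+00, -1.16390155e-06,
        1.52299260e+00, -8.53837568e-02]), 'dq': array([ 0.00135675, -0.00065182, -0.00189906, -0.00058129, -0.00301574,
        0.00070105]), 'joint_torque': array([ 8.55295948e-04, -5.59843183e+01, -4.91758096e+01,  7.67940329e-02,
        3.55918903e-02, -1.24243884e-04]), 'tool_pos': array([0.17808851, 0.5723367 , 0.20658246]), 'orientation': array([-4.72206959e-01, -3.10546346e+00,  2.82516455e-03]), 'force': array([ 0.71072011,  0.06183206, -0.39387685]), 'wrist_torque': array([ 0.01398424, -0.01269905,  0.001052  ]), 'gripper_force': 0.0, 'opening': 0.09309699209220104}
top 43.475157882702625 254.9429556829276 188.66042247135707 [[-0.02134031 -0.99976223  0.00448129]
 [-0.99403811  0.02073832 -0.10704279]
 [ 0.1069244  -0.0067389  -0.99424432]] [0.01864378 0.52544855 1.59697715]
scene 47.56660389121167 258.9325247658275 191.1092553213325 [[-0.18067439  0.98352794  0.00543683]
 [ 0.78302788  0.14718309 -0.6043215 ]
 [-0.59516729 -0.10492823 -0.79672201]] [ 0.09494221 -0.3928949   1.48453763]
```

View pics/top0.png

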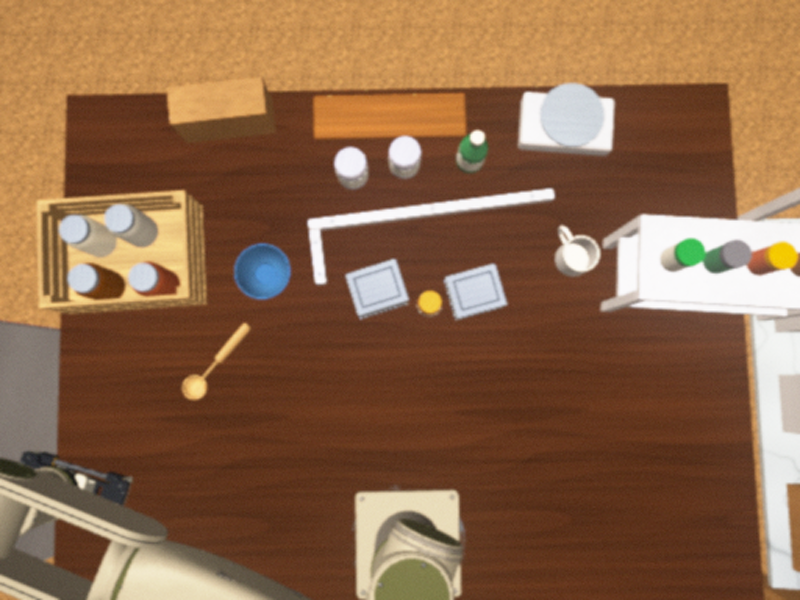

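View pics/scene0.png

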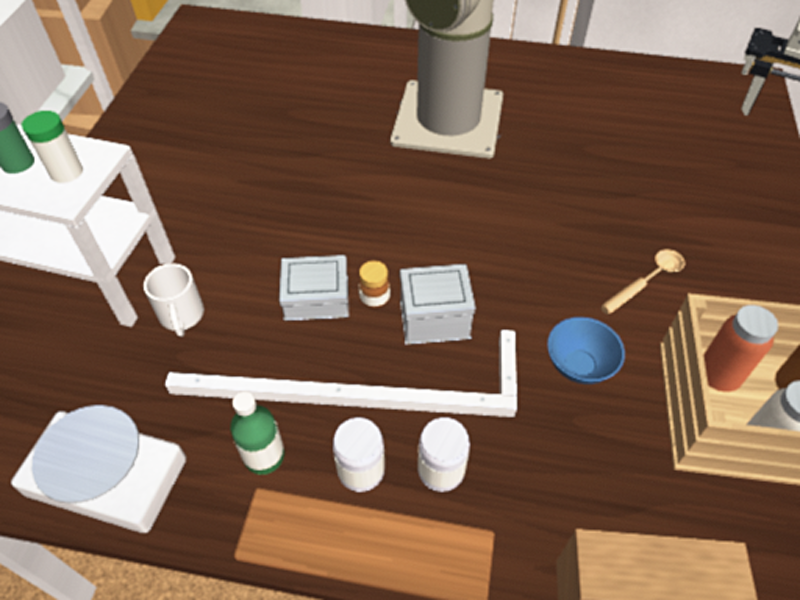

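The top view shows the batten corner near (312,222), with the tall tin (347-408, 262-318) nearer the end batten. The low tin is at (445-507, 265-318), the jar at (430,302) and the mug at (577,255). The scene view confirms that the left tin is the tall one.

```bash
python3 - <<'E'
from plant import robot
import cv2
c=robot.read_camera("top")["frame"][:,:,::-1]; import numpy as np
np.save("top0.npy",c)
d=c[115:208,192:362]
cv2.imwrite("pics/c0.png",cv2.resize(d,None,fx=4.5,fy=4.5,interpolation=cv2.INTER_CUBIC))
E
```

```text
(no output)
```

View pics/c0.png

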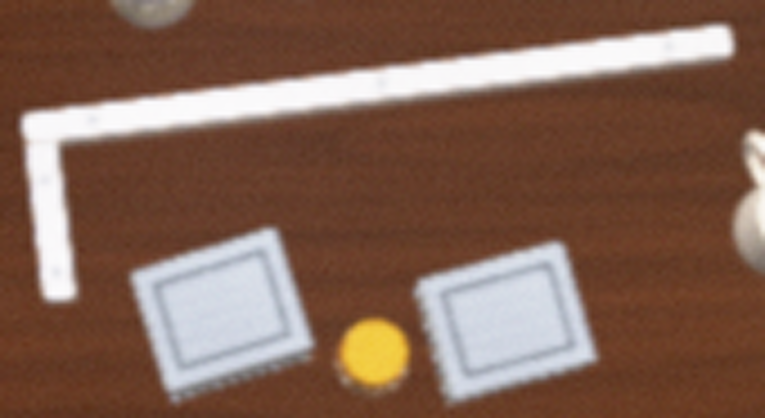

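The crop shows the inner corner at (60,143) and the back batten running to (733,57). The tall tin's top corners are at (131,273), (275,229), (313,346) and (172,392). The low tin's are at about (422,284), (562,242), (597,357) and (454,400). The jar lid is at (375,350).

```bash
cat > h.py <<'E'
import numpy as np
def ray(c,u,v,z):
    f=192/np.tan(np.radians(c["vertical_fov"])/2); R=np.array(c["R"]);t=np.array(c["t"])
    o=-R.T@t; d=R.T@np.array([(u-c["cx"])/f,(v-c["cy"])/f,1]); return (o+d*(z-o[2])/d[2])[:2]
E
python3 - <<'E'
from plant import robot
from h import *
c=robot.read_camera("top")
P=lambda p,z:ray(c,(p[0]+.5)/4.5-.5+192,(p[1]+.5)/4.5-.5+115,z)
cor=P((60,143),.03);e=P((733,57),.03);e2=P((76,298),.03)
yb=cor-e; L=np.linalg.norm(yb); psi=np.arctan2(-yb[0],yb[1]); yb/=L; xb=np.array([yb[1],-yb[0]])
print("corner",cor,"L",L,"psi",psi,"end",np.linalg.norm(e2-cor),xb@(e2-cor),yb@(e2-cor))
B=lambda w:np.array([xb@(w-cor),yb@(w-cor)]).round(4)
for n,z,ps in(("tall",.09,[(131,273),(275,229),(313,346),(172,392)]),("low",.06,[(422,284),(562,242),(597,357),(454,400)])):
    W=np.array([P(p,z) for p in ps]); m=W.mean(0); y=(W[0]-W[1]+W[3]-W[2])
    print(n,m,"stopframe",B(m),"yaw rel",np.arctan2(-y[0],y[1])-psi,"sz",[np.linalg.norm(W[i]-W[i-3]) for i in range(4)]); print([B(w) for w in W])
print("jar",P((375,350),.07),B(P((375,350),.07)))
print("mug left edge",B(P((737,225),.085)))
E
```

```text
corner [0.67365881 0.17451301] L 0.5150215665923502 psi 0.10880049226580081 end 0.11878636946188564 -0.11876738079846279 0.0021238710432922928
tall [0.53701532 0.05251492] stopframe [-0.1491 -0.1064] yaw rel 0.17848651672173554 sz [np.float64(0.10899913295590803), np.float64(0.08955250614956141), np.float64(0.106752170775145), np.float64(0.09140022553287092)]
[array([-0.1139, -0.044 ]), array([-0.0955, -0.1514]), array([-0.1836, -0.1676]), array([-0.2034, -0.0627])]
low [ 0.52823564 -0.15710511] stopframe [-0.1806 -0.3139] yaw rel 0.1628068118844831 sz [np.float64(0.10833111788716869), np.float64(0.08882255314925376), np.float64(0.11004362404422242), np.float64(0.08871717882996664)]
[array([-0.1454, -0.2542]), array([-0.1278, -0.3611]), array([-0.2156, -0.3744]), array([-0.2334, -0.2658])]
jar [ 0.50753796 -0.05759745] [-0.1903 -0.2127]
mug left edge [-0.1352 -0.4855]
```

Call:
apply_moves(delta_pos=[[0,0,0],[0,0,0],[0,0,0],[-2.2,-5.5,0],[-2.2,-5.5,0],[-2.2,-5.5,0],[-2.2,-5.5,0],[-2.2,-5.5,0]], twist=[-0.137,-0.137,-0.137,0,0,0,0,0], gripper=5)

```text
t: 1.2
tool_pos: [0.3181, 0.3098, 0.2076]
orientation: [-0.172, 3.137, 0.0]
force: [0.6, 0.6, 1.4]
opening: 0.0497
gripper_force: 0.0
```

Call:
apply_moves(delta_pos=[[-2.2,-5.5,0],[-2.2,-5.5,0],[-2.2,-5.5,0],[-2.2,-5.5,0],[-2.2,-5.5,0],[0,0,0],[0,0,0]], twist=[0,0,0,0,0,0,0])

```text
t: 2.08
tool_pos: [0.4566, 0.0502, 0.2074]
orientation: [0.17, -3.136, -0.001]
force: [0.1, -0.0, 0.5]
opening: 0.0502
gripper_force: 0.0
```

```bash
cat >> h.py <<'E'
cor=np.array([.67366,.17451]);psi=.1088
xb=np.array([np.cos(psi),np.sin(psi)]);yb=np.array([-xb[1],xb[0]])
def st(s):
    from scipy.spatial.transform import Rotation as Ro
    p=s["tool_pos"];R=Ro.from_rotvec(s["orientation"]).as_matrix();d=p[:2]-cor
    print("t",s["t"],"stop xy",(xb@d).round(4),(yb@d).round(4),"z",p[2].round(4),"tooly rel stopy",(np.arctan2(R[1,1],R[0,1])-np.pi/2-psi).round(4),"tilt",R[:2,2].round(3),"F stop",(xb@s["force"][:2]).round(1),(yb@s["force"][:2]).round(1),s["force"][2].round(1),"open",s["opening"].round(4),"q6",s["q"][5].round(3))
E
python3 -c "
from h import *
from plant import robot
st(robot.read_state())"
```

```text
Traceback (most recent call last):
  File "h.py", line 10, in st
    print("t",s["t"],"stop xy",(xb@d).round(4),(yb@d).round(4),"z",p[2].round(4),"tooly rel stopy",(np.arctan2(R[1,1],R[0,1])-np.pi/2-psi).round(4),"tilt",R[:2,2].round(3),"F stop",(xb@s["force"][:2]).round(1),(yb@s["force"][:2]).round(1),s["force"][2].round(1),"open",s["opening"].round(4),"q6",s["q"][5].round(3))
                                                                                                                                                                                                                                                                             ^^^^^^^^^^^^^^^^^^
AttributeError: 'float' object has no attribute 'round'
```

Call:
apply_moves(delta_pos=[[0,-0.6,5.4],[0,0,5.4],[0,0,5.4],[0,0,0]], twist=[0,0,0,0])

```text
t: 2.58
tool_pos: [0.4528, 0.0458, 0.0416]
orientation: [0.175, -3.127, -0.001]
force: [-0.1, -0.0, 0.4]
opening: 0.0497
gripper_force: 0.0
```

Call:
apply_moves(delta_pos=[[-1.2,0,0],[-0.8,0,0],[-0.8,0,0],[-0.8,0,0],[-0.8,0,0],[-0.8,0,0],[-0.8,0,0],[-0.8,0,0]], twist=[0,0,0,0,0,0,0,0])

```text
t: 3.58
tool_pos: [0.5257, 0.0515, 0.0456]
orientation: [0.171, -3.137, 0.0]
force: [-4.7, -0.3, 3.8]
opening: 0.0499
gripper_force: 2.4
```

Call:
apply_moves(delta_pos=[[-0.8,0,0],[-0.8,0,0],[-0.8,0,0],[-0.8,0,0],[-0.8,0,0],[-0.8,0,0],[0,0,0]], twist=[0,0,0,0,0,0,0])

```text
t: 4.45
tool_pos: [0.5741, 0.0569, 0.0457]
orientation: [-0.171, 3.135, 0.0]
force: [0.3, -0.4, 0.2]
opening: 0.0501
gripper_force: 0.0
```

```bash
sed -i 's/s\["opening"\].round(4)/s["opening"]/' h.py
python3 -c "
from h import *
from plant import robot
st(robot.read_state())"
```

```text
t 4.45 stop xy -0.1118 -0.1061 z 0.0457 tooly rel stopy 0.0004 tilt [0.002 0.   ] F stop 0.3 -0.4 0.2 open 0.05014128209333793 q6 -1.67
```

Call:
apply_moves(delta_pos=[[-0.3,0,0],[-0.3,0,0],[-0.3,0,0],[-0.2,0,0],[-0.2,0,0],[-0.2,0,0],[0,0,0]], twist=[0,0,0,0,0,0,0])

```text
t: 5.32
tool_pos: [0.5875, 0.0585, 0.0455]
orientation: [0.171, -3.136, 0.0]
force: [-5.5, -1.5, 2.8]
opening: 0.0499
gripper_force: 2.7
```

```bash

python3 -c "
from h import *
from plant import robot
st(robot.read_state())"
```

```text
t 5.325 stop xy -0.0983 -0.106 z 0.0455 tooly rel stopy 0.0004 tilt [-0.001 -0.   ] F stop -5.7 -0.9 2.8 open 0.04987994471338279 q6 -1.668
```

Call:
apply_moves(delta_pos=[[-0.2,0,0],[-0.2,0,0],[0,0,0],[0,0,0]], twist=[0,0,0,0])

```text
t: 5.82
tool_pos: [0.5873, 0.0584, 0.0456]
orientation: [0.171, -3.127, 0.001]
force: [-28.3, -4.1, 21.9]
opening: 0.0498
gripper_force: 14.7
```

```bash

python3 -c "
from h import *
from plant import robot
import cv2
st(robot.read_state())
c=robot.read_camera('top')['frame'][115:208,192:362,::-1]
d=robot.read_camera('scene')['frame'][150:290,90:360,::-1]
a=cv2.resize(c,(540,295),interpolation=2);b=cv2.resize(d,(540,280),interpolation=2)
cv2.imwrite('pics/c1.png',np.vstack([a,b]))
"
```

```text
t 5.825 stop xy -0.0984 -0.106 z 0.0456 tooly rel stopy 0.0005 tilt [-0.01  -0.001] F stop -28.6 -1.0 21.9 open 0.04984086042017104 q6 -1.667
```

View pics/c1.png

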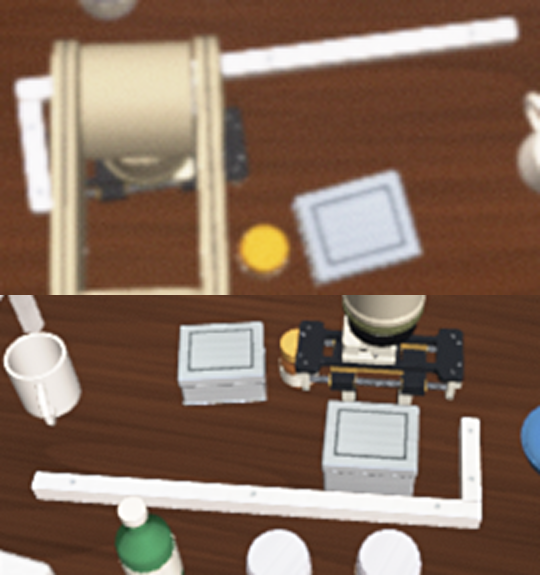

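The tall tin is flush on the back batten, at 28 N of contact force. The jar and the low tin have not moved. I go to the low tin next.

Call:
apply_moves(delta_pos=[[2,0,0],[2,0,0],[2,0,-3.5],[3,-1,-5.5],[2.3,-5.5,0],[2.3,-5.5,0],[2.2,-5.4,0],[0.6,-3.4,0]], twist=[0,0,0,0,0,0,0,0])

```text
t: 6.92
tool_pos: [0.4517, -0.1682, 0.1356]
orientation: [-0.169, 3.135, -0.002]
force: [0.1, 0.4, 0.5]
opening: 0.0497
gripper_force: 0.0
```

Call:
apply_moves(delta_pos=[[0,0,0],[0,0,0]], twist=[0,0])

```text
t: 7.18
tool_pos: [0.4523, -0.1653, 0.135]
orientation: [-0.171, 3.136, 0.0]
force: [0.4, 0.1, -0.0]
opening: 0.0498
gripper_force: 0.0
```

```bash

python3 -c "
from h import *
from plant import robot
st(robot.read_state())
"
```

```text
t 7.175 stop xy -0.2569 -0.3138 z 0.135 tooly rel stopy -0.0001 tilt [0.001 0.   ] F stop 0.5 0.1 -0.0 open 0.049824185253871695 q6 -2.137
```

Call:
apply_moves(delta_pos=[[0,0,4.5],[0,0,4.5],[0,0,0],[-1.3,0,0],[-0.8,0,0],[-0.8,0,0],[-0.8,0,0],[-0.8,0,0]], twist=[0,0,0,0,0,0,0,0])

```text
t: 8.18
tool_pos: [0.4971, -0.1608, 0.045]
orientation: [0.171, -3.137, 0.0]
force: [-4.6, 0.6, 3.5]
opening: 0.0504
gripper_force: 1.9
```

Call:
apply_moves(delta_pos=[[-0.8,0,0],[-0.8,0,0],[-0.8,0,0],[-0.8,0,0],[-0.8,0,0],[-0.8,0,0],[-0.8,0,0],[-0.8,0,0]], twist=[0,0,0,0,0,0,0,0])

```text
t: 9.18
tool_pos: [0.5607, -0.1536, 0.0448]
orientation: [0.171, -3.137, -0.0]
force: [-4.6, -0.9, 3.4]
opening: 0.05
gripper_force: 2.0
```

Call:
apply_moves(delta_pos=[[-0.8,0,0],[-0.8,0,0],[-0.8,0,0],[-0.6,0,0],[-0.4,0,0],[-0.4,0,0],[-0.3,0,0],[0,0,0]], twist=[0,0,0,0,0,0,0,0])

```text
t: 10.18
tool_pos: [0.6015, -0.1491, 0.0448]
orientation: [-0.172, 3.136, -0.0]
force: [-0.1, 0.3, -0.1]
opening: 0.05
gripper_force: 0.1
```

```bash

python3 -c "
from h import *
from plant import robot
st(robot.read_state())
"
```

```text
t 10.175 stop xy -0.1069 -0.3139 z 0.0448 tooly rel stopy 0.0005 tilt [ 0.001 -0.   ] F stop -0.1 0.3 -0.1 open 0.04999304560862217 q6 -2.006
```

Call:
apply_moves(delta_pos=[[-0.4,0,0],[-0.3,0,0],[-0.2,0,0],[-0.2,0,0],[-0.2,0,0],[0,0,0],[0,0,0]], twist=[0,0,0,0,0,0,0])

```text
t: 11.05
tool_pos: [0.6104, -0.1481, 0.0446]
orientation: [0.171, -3.129, -0.001]
force: [-21.2, -0.2, 13.5]
opening: 0.05
gripper_force: 10.3
```

```bash

python3 -c "
from h import *
from plant import robot
st(robot.read_state())
"
```

```text
t 11.05 stop xy -0.0979 -0.3138 z 0.0446 tooly rel stopy 0.0002 tilt [-0.008  0.   ] F stop -21.1 2.1 13.5 open 0.05004496419509239 q6 -1.997
```

Call:
apply_moves(delta_pos=[[1.5,0,0],[1.5,0,0],[1,-3,-6],[0,-5.6,-6],[0,0,0],[0,0,0],[0,0,0],[0,0,0]], twist=[0,0,0,0,0.175,0.175,0.175,0.175], gripper=3.5)

```text
t: 12.05
tool_pos: [0.5832, -0.222, 0.146]
orientation: [0.923, 3.002, 0.0]
force: [-0.7, 0.2, 0.9]
opening: 0.0349
gripper_force: 0.0
```

Call:
apply_moves(delta_pos=[[0,0,0],[0,0,0],[0,0,0],[0,0,0],[0,0,0],[0,0,0]], twist=[0.175,0.175,0.175,0.175,0.171,0])

```text
t: 12.8
tool_pos: [0.5831, -0.2219, 0.146]
orientation: [2.095, 2.34, 0.001]
force: [1.2, -0.1, -0.4]
opening: 0.0348
gripper_force: 0.0
```

```bash

python3 -c "
from h import *
from plant import robot
import cv2
st(robot.read_state())
c=robot.read_camera('top')['frame'][115:208,192:362,::-1]
d=robot.read_camera('scene')['frame'][150:290,90:360,::-1]
a=cv2.resize(c,(540,295),interpolation=2);b=cv2.resize(d,(540,280),interpolation=2)
cv2.imwrite('pics/c2.png',np.vstack([a,b]))
"
```

```text
t 12.8 stop xy -0.133 -0.3842 z 0.146 tooly rel stopy -1.5694 tilt [ 0.001 -0.   ] F stop 1.2 -0.2 -0.4 open 0.03477174219607639 q6 -0.556
```

View pics/c2.png

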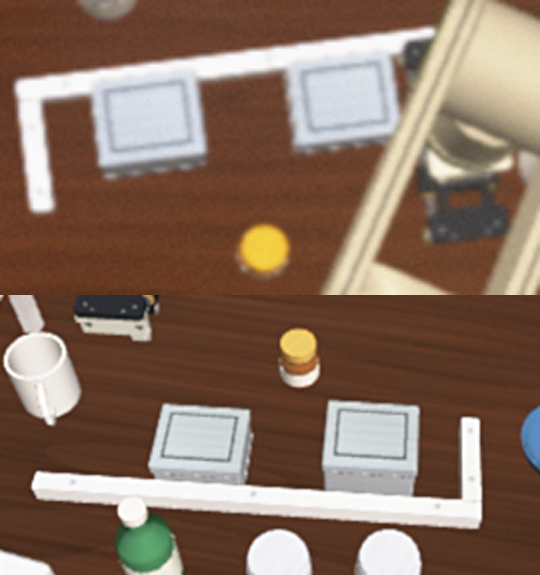

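Call:
apply_moves(delta_pos=[[-0.8,4.1,0],[-0.8,4.2,0],[0,0,5],[0,0,5],[0,0,0],[0,0,0]], twist=[0,0,0,0,0,0])

```text
t: 13.65
tool_pos: [0.6678, -0.2292, 0.0479]
orientation: [2.094, 2.339, 0.001]
force: [0.1, 0.3, 0.1]
opening: 0.0353
gripper_force: 0.0
```

```bash

python3 -c "
from h import *
from plant import robot
st(robot.read_state())
"
```

```text
t 13.65 stop xy -0.0497 -0.4007 z 0.0479 tooly rel stopy -1.5693 tilt [ 0.002 -0.001] F stop 0.1 0.2 0.1 open 0.035272624201954754 q6 -0.514
```

Call:
apply_moves(delta_pos=[[1,0,0],[0.8,0,0],[0.8,0,0],[0.8,0,0],[0.8,0,0],[0.8,0,0],[0.8,0,0],[0.8,0,0]], twist=[0,0,0,0,0,0,0,0])

```text
t: 14.65
tool_pos: [0.6595, -0.1627, 0.0457]
orientation: [-2.097, -2.339, 0.0]
force: [0.6, -3.6, 3.2]
opening: 0.035
gripper_force: 2.0
```

Call:
apply_moves(delta_pos=[[0.8,0,0],[0.8,0,0],[0.8,0,0],[0.8,0,0],[0.8,0,0],[0.4,0,0],[0.4,0,0],[0.4,0,0]], twist=[0,0,0,0,0,0,0,0])

```text
t: 15.65
tool_pos: [0.6539, -0.1117, 0.0457]
orientation: [2.097, 2.339, -0.001]
force: [1.4, -6.4, 1.5]
opening: 0.0353
gripper_force: 3.0
```

```bash

python3 -c "
from h import *
from plant import robot
st(robot.read_state())
"
```

```text
t 15.65 stop xy -0.0507 -0.2824 z 0.0457 tooly rel stopy -1.5708 tilt [-0.    -0.001] F stop 0.7 -6.6 1.5 open 0.03525536556159911 q6 -0.355
```

Call:
apply_moves(delta_pos=[[0.5,0,0],[0.6,0,0],[0.6,0,0],[0.6,0,0],[0.6,0,0],[0.6,0,0],[0.6,0,0],[0.4,0,0]], twist=[0,0,0,0,0,0,0,0])

```text
t: 16.65
tool_pos: [0.6489, -0.0672, 0.0457]
orientation: [2.097, 2.339, -0.001]
force: [0.8, -6.5, 2.1]
opening: 0.0352
gripper_force: 3.0
```

Call:
apply_moves(delta_pos=[[0.3,0,0],[0.3,0,0],[0.2,0,0],[0,0,0]], twist=[0,0,0,0])

```text
t: 17.15
tool_pos: [0.6481, -0.0591, 0.0457]
orientation: [2.097, 2.339, -0.001]
force: [0.1, -5.2, 1.9]
opening: 0.035
gripper_force: 2.4
```

```bash

python3 -c "
from h import *
from plant import robot
st(robot.read_state())
"
```

```text
t 17.15 stop xy -0.0508 -0.2295 z 0.0457 tooly rel stopy -1.5708 tilt [-0.    -0.001] F stop -0.5 -5.2 1.9 open 0.034967282821109766 q6 -0.278
```

Call:
apply_moves(delta_pos=[[0.2,0,0],[0.2,0,0],[0.2,0,0],[0,0,0]], twist=[0,0,0,0])

```text
t: 17.65
tool_pos: [0.6477, -0.0547, 0.0457]
orientation: [2.096, 2.337, -0.003]
force: [1.7, -10.7, 1.0]
opening: 0.035
gripper_force: 5.4
```

```bash

python3 -c "
from h import *
from plant import robot
st(robot.read_state())
"
```

```text
t 17.65 stop xy -0.0507 -0.2251 z 0.0457 tooly rel stopy -1.5712 tilt [ 0.    -0.003] F stop 0.6 -10.8 1.0 open 0.03501767514573309 q6 -0.269
```

Call:
apply_moves(delta_pos=[[0.2,0,0],[0.2,0,0],[0,0,0],[0,0,0]], twist=[0,0,0,0])

```text
t: 18.15
tool_pos: [0.6477, -0.0544, 0.0462]
orientation: [2.095, 2.333, -0.007]
force: [1.6, -23.7, 0.2]
opening: 0.0352
gripper_force: 11.8
```

```bash

python3 -c "
from h import *
from plant import robot
st(robot.read_state())
"
```

```text
t 18.15 stop xy -0.0506 -0.2247 z 0.0462 tooly rel stopy -1.5726 tilt [ 0.002 -0.007] F stop -0.9 -23.8 0.2 open 0.035188591163498546 q6 -0.263
```

Call:
apply_moves(delta_pos=[[-0.5,0,0],[-1.5,0,0],[-1.5,0,0],[-1,0,-6],[0,0,-6],[0,-6,0],[0,-6,0],[0,-6,0]], twist=[0,0,0,0,0,0,0,-0.175])

```text
t: 19.15
tool_pos: [0.4715, -0.1135, 0.1657]
orientation: [-1.881, -2.517, -0.0]
force: [-0.6, 0.1, 1.2]
opening: 0.0353
gripper_force: 0.0
```

Call:
apply_moves(delta_pos=[[0,0,0],[0,0,0],[0,0,0],[0,0,0],[0,0,0],[0,0,0],[0,0,0],[0,0,0]], twist=[-0.175,-0.175,-0.175,-0.175,-0.175,-0.175,-0.175,-0.169], gripper=5)

```text
t: 20.15
tool_pos: [0.473, -0.1133, 0.1657]
orientation: [0.177, -3.136, -0.001]
force: [0.3, -0.2, 0.1]
opening: 0.05
gripper_force: 0.0
```

```bash

python3 -c "
from h import *
from plant import robot
import cv2
st(robot.read_state())
c=robot.read_camera('top')['frame'][115:208,192:362,::-1]
d=robot.read_camera('scene')['frame'][150:290,90:360,::-1]
a=cv2.resize(c,(540,295),interpolation=2);b=cv2.resize(d,(540,280),interpolation=2)
cv2.imwrite('pics/c3.png',np.vstack([a,b]))
"
```

```text
t 20.15 stop xy -0.2307 -0.2644 z 0.1657 tooly rel stopy 0.0041 tilt [-0.     0.001] F stop 0.2 -0.2 0.1 open 0.0499586971452782 q6 -2.025
```

View pics/c3.png

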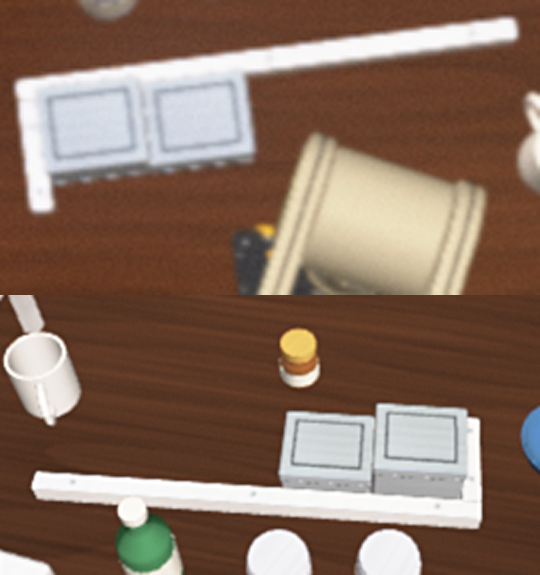

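Both tins now sit side by side in the corner, and the jar and mug have not moved. I finish with a firm flat push on the front of each.

Call:
apply_moves(delta_pos=[[-3.5,3.3,0],[-3.5,3.3,0],[-3.5,3.2,0],[0,0,6],[0,0,6],[0,0,0],[0,0,0]], twist=[-0.004,0,0,0,0,0,0])

```text
t: 21.12
tool_pos: [0.5679, -0.0046, 0.048]
orientation: [-0.171, 3.135, -0.0]
force: [1.2, 0.5, 0.7]
opening: 0.0499
gripper_force: 0.0
```

Call:
apply_moves(delta_pos=[[-0.8,0,0],[-0.7,0,0],[-0.4,0,0],[-0.4,0,0],[-0.3,0,0],[-0.2,0,0],[-0.2,0,0],[0,0,0]], twist=[0,0,0,0,0,0,0,0])

```text
t: 22.12
tool_pos: [0.5942, -0.0012, 0.0454]
orientation: [0.174, -3.131, 0.0]
force: [-12.0, -0.5, 8.9]
opening: 0.0504
gripper_force: 6.2
```

```bash

python3 -c "
from h import *
from plant import robot
st(robot.read_state())
"
```

```text
t 22.125 stop xy -0.0981 -0.166 z 0.0454 tooly rel stopy 0.0023 tilt [-0.005 -0.   ] F stop -11.9 0.8 8.9 open 0.050357344952559044 q6 -1.769
```

Call:
apply_moves(delta_pos=[[-0.2,0,0],[0,0,0],[1.5,0,0],[1,0,0],[0,3.7,0],[0,3.7,0],[0,3.7,0],[0,0,0]], twist=[0,0,0,0,0,0,0,0])

```text
t: 23.12
tool_pos: [0.561, 0.1091, 0.0458]
orientation: [-0.179, 3.136, 0.001]
force: [0.5, -0.6, 0.9]
opening: 0.0499
gripper_force: 0.0
```

Call:
apply_moves(delta_pos=[[-0.7,0,0],[-0.6,0,0],[-0.4,0,0],[-0.3,0,0],[-0.2,0,0],[-0.2,0,0],[0,0,0],[0,0,0]], twist=[0,0,0,0,0,0,0,0])

```text
t: 24.12
tool_pos: [0.5818, 0.1086, 0.0456]
orientation: [0.173, -3.129, 0.002]
force: [-18.9, -4.6, 15.0]
opening: 0.0497
gripper_force: 9.6
```

```bash

python3 -c "
from h import *
from plant import robot
st(robot.read_state())
"
```

```text
t 24.125 stop xy -0.0984 -0.0556 z 0.0456 tooly rel stopy 0.0018 tilt [-0.007 -0.002] F stop -19.3 -2.5 15.0 open 0.04972920385323949 q6 -1.583
```

Call:
apply_moves(delta_pos=[[1.5,0,0],[1.5,0,0],[2,0,-6],[3,0,-5],[5,2,0],[0,5,0],[0,5,0],[0,5,0]], twist=[0,0,0,0,0,0,0,0])

```text
t: 25.12
tool_pos: [0.4372, 0.2654, 0.1556]
orientation: [-0.174, 3.136, 0.001]
force: [0.5, 0.6, 0.4]
opening: 0.0498
gripper_force: 0.0
```

```bash

python3 -c "
from h import *
from plant import robot
import cv2
st(robot.read_state())
c=robot.read_camera('top')['frame'][115:185,190:290,::-1]
d=robot.read_camera('scene')['frame'][190:265,215:335,::-1]
a=cv2.resize(c,(480,336),interpolation=2);b=cv2.resize(d,(420,262),interpolation=2)
b=cv2.copyMakeBorder(b,0,0,0,60,0)
cv2.imwrite('pics/c4.png',np.vstack([a,b]))
"
```

```text
t 25.125 stop xy -0.2252 0.116 z 0.1556 tooly rel stopy 0.0019 tilt [0.001 0.   ] F stop 0.6 0.6 0.4 open 0.049806504496054345 q6 -1.236
```

View pics/c4.png

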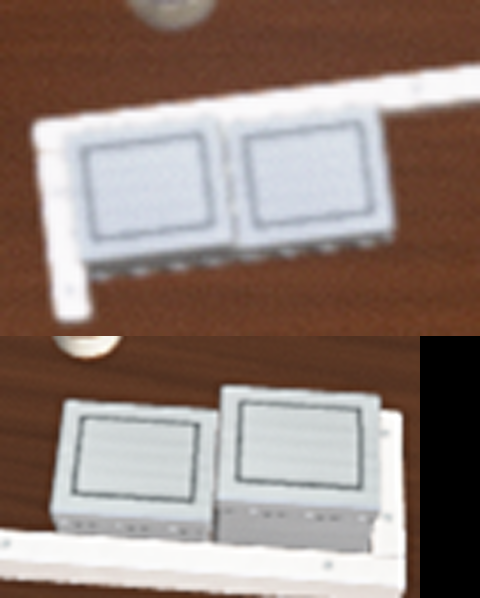

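Everything looks flush. As a last check I give a gentle sideways push, to make sure no gap opened between the tins.

Call:
apply_moves(delta_pos=[[0,0,0],[0,0,0],[0,0,0],[0,0,0],[0,0,0],[0,0,0],[0,0,0],[0,0,0]], twist=[0.175,0.175,0.175,0.175,0.175,0.175,0.175,0.175], gripper=3.5)

```text
t: 26.22
tool_pos: [0.4376, 0.2633, 0.155]
orientation: [1.895, 2.506, -0.001]
force: [1.0, 0.3, -0.2]
opening: 0.0352
gripper_force: 0.0
```

Call:
apply_moves(delta_pos=[[0,0,0],[-5.4,2.5,0],[-5.4,2.5,0],[-5.4,2.5,0],[-5.4,2.5,0],[-5.4,2.5,0],[-5.4,2.5,0],[-5.4,2.5,0]], twist=[0.172,0,0,0,0,0,0,0])

```text
t: 27.22
tool_pos: [0.6533, -0.0953, 0.1551]
orientation: [2.097, 2.339, -0.0]
force: [-0.1, 0.6, 0.5]
opening: 0.0349
gripper_force: 0.0
```

Call:
apply_moves(delta_pos=[[0,0,0],[0,0,0]], twist=[0,0])

```text
t: 27.48
tool_pos: [0.6523, -0.0929, 0.1546]
orientation: [-2.097, -2.338, 0.001]
force: [0.1, 0.0, 0.7]
opening: 0.0348
gripper_force: 0.0
```

```bash

python3 -c "
from h import *
from plant import robot
st(robot.read_state())
"
```

```text
t 27.475 stop xy -0.0503 -0.2635 z 0.1546 tooly rel stopy -1.5708 tilt [-0.001  0.001] F stop 0.1 0.0 0.7 open 0.03483715562246281 q6 -0.328
```

Call:
apply_moves(delta_pos=[[0,0.3,5.4],[0,0,5.4],[0,0,0],[1,0,0],[1,0,0],[0.8,0,0],[0.5,0,0],[0.3,0,0]], twist=[0,0,0,0,0,0,0,0])

```text
t: 28.48
tool_pos: [0.652, -0.0559, 0.0475]
orientation: [2.095, 2.34, 0.0]
force: [-0.4, -0.5, -0.4]
opening: 0.0354
gripper_force: 0.0
```

Call:
apply_moves(delta_pos=[[0.2,0,0],[0.2,0,0],[0.1,0,0],[0,0,0],[0,0,0]], twist=[0,0,0,0,0])

```text
t: 29.1
tool_pos: [0.6516, -0.0542, 0.0472]
orientation: [2.096, 2.337, -0.003]
force: [1.4, -9.4, -1.3]
opening: 0.035
gripper_force: 4.8
```

```bash

python3 -c "
from h import *
from plant import robot
st(robot.read_state())
"
```

```text
t 29.1 stop xy -0.0468 -0.225 z 0.0472 tooly rel stopy -1.5709 tilt [ 0.001 -0.003] F stop 0.4 -9.5 -1.3 open 0.03501978065553226 q6 -0.267
```

Call:
apply_moves(delta_pos=[[0.2,0,0],[0.2,0,0],[0,0,0],[0,0,0]], twist=[0,0,0,0])

```text
t: 29.6
tool_pos: [0.6516, -0.0536, 0.0477]
orientation: [2.095, 2.333, -0.007]
force: [1.0, -21.3, -1.4]
opening: 0.0352
gripper_force: 10.9
```

Call:
apply_moves(delta_pos=[[-0.5,0,0],[-1.5,0,0],[-2,0,0],[0,0,-6],[0,0,-6],[0,-5,0],[0,-5,0],[0,0,0]], twist=[0,0,0,0,0,0,0,0])

```text
t: 30.6
tool_pos: [0.5521, -0.0988, 0.1657]
orientation: [-2.095, -2.336, 0.003]
force: [0.2, 0.4, -0.1]
opening: 0.0351
gripper_force: 0.0
```

```bash

python3 -c "
from h import *
from plant import robot
import cv2
st(robot.read_state())
c=robot.read_camera('top')['frame'][:,:,::-1]
d=robot.read_camera('scene')['frame'][150:290,90:430,::-1]
a=cv2.resize(c[110:200,140:400],(780,270),interpolation=2);b=cv2.resize(d,(780,321),interpolation=2)
cv2.imwrite('pics/c5.png',np.vstack([a,b]))
"
```

```text
t 30.6 stop xy -0.1505 -0.2585 z 0.1657 tooly rel stopy -1.5709 tilt [-0.004  0.001] F stop 0.3 0.4 -0.1 open 0.035083379919430585 q6 -0.377
```

View pics/c5.png

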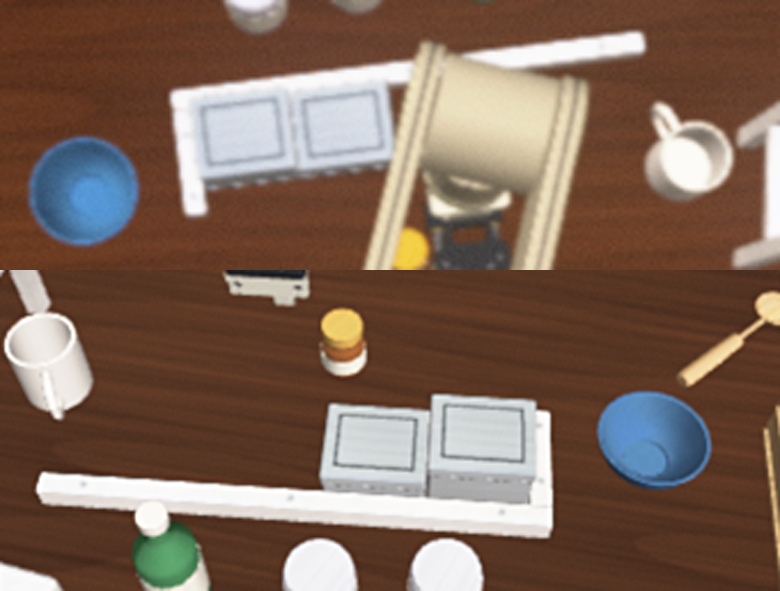

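Both tins are tight in the corner, at (190-395, 85-180) in the top crop. The jar, mug, bowl and spoon have not moved.

```bash
python3 -c "
from plant import robot
print(robot.close_job())"
```

```text
the job is handed in; nothing more can be done
None
```

I handed the job in at about 31 s: by contact force and the last pictures, both tins stand flat against the back batten with no gap between them. The tall one is tight against the end batten, and the jar, mug, bowl and spoon are where they were.

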